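# Press the selector knob onto its D-spindle and keep it pressed

### The arm

A 7-joint arm with a two-finger parallel gripper is mounted at the origin on a cart in front of the work surface, level with it; the furniture and walls round the work are solid. World frame = base frame: x ahead of the robot, y to its left, z up, the work surface at z = 0. Lengths are in m, angles in rad, forces in N, time in s.
With the tool pointing down it reaches from about 0.4 to 0.85 m from the base axis. Payload 10.4 kg.
Tool frame: the origin (TCP) lies between the finger pads; the fingertips stand 17 mm ahead of it and the grasp point (between the pads) lies 2 mm behind it; z points along the fingers, y is the line along which they close (so a half turn about z gives the same grasp; the last joint's range is limited). The gripper opens to 85 mm and grips with 20 to 120 N. Pads are 22 mm wide; open, the fingers measure 114 mm over their backs; the gripper's body (76 mm by 85 mm) begins 54 mm behind the grasp point. The pads swing forward as they close: fully open they stand 13 mm farther back than shut.
Start: joints at [1.207, 0.332, -0.065, 1.46, 0.022, 1.35, -0.088], TCP at [0.209, -0.589, 0.248] pointing down, gripper open.
Joint ranges: [-2.6, 2.6], [-0.5, 2.12], [-1.47, 1.34], [0.16, 2.42], [-1.27, 4.41], [0.06, 2.06], [-2.6, 2.6]. Speed limits (rad/s): [2.22, 2.22, 2.79, 2.79, 3.14, 3.14, 3.14].

### API

Orientations are given as a unit quaternion [x, y, z, w].
In Python, from workcell import readout, imaging, manip gives the robot as it stands. The module is installed in compiled form; this text tells all that it offers.
- The arm moves only by the shell command python3 -m crank 'ROWS' [OPENING] [FORCE]. ROWS is JSON, a list of rows, each a list of 4 numbers: the shift along the tool's x, y, z as a fraction of full scale, then the turn about the tool's z as a fraction of full scale. In form: [[x, y, z, yaw], ...]. A call has 1 to 5 rows; each row is the pose to reach, as a shift and turn from the pose commanded when the call began, along the tool's axes at that moment; what a row does not reach only later rows make up. Full scale, the value 1, is 400 mm for a shift and 60 degrees for a turn. A row lasts 1/12 s, in which the tool goes at most 41.7 mm and 7.16 degrees, less where a joint would pass 70% of its speed; a pose out of reach is approached as far as the arm can. A call with a number of a shift or a turn outside -1 to 1 is refused whole. A call with a gripper value outside its range is refused whole. OPENING is the gripper command: -1 is shut, 1 is fully open, values between are in proportion, set as the call begins (- or left out, the last holds). The fingers move at their own pace and stop on an object; FORCE is the grip in N (left out, the last holds). Time passes only in rows, so rows that repeat a pose let the fingers close. It gives the time, the measured TCP pose, the force, the opening and the grip force at its end, in the units of the state.
- readout.get_obs(): the state, without advancing time (a new reading comes with each control period).
- imaging.camera(name): name is "side" or "top" or "wrist"; returns a dict with "color" (480x640x3 uint8, red, green, blue), "fx", "fy", "cx", "cy" (pixels), "rvec" (rotation vector, rad) and "tvec" (3), from world to camera coordinates, as OpenCV has them. Camera axes: x right, y down, z forward; pixel columns grow to the right and rows downward; lengths in m; the calibration is good to about 2 mm. A picture is of the moment at which its call begins. There is no depth.
- manip.hand_in(): hands the job in; it is judged then, once.
The state is a dict: "clock": time; "joint_pos": joint angles; "joint_velocities": joint speeds; "tau": joint torques, N m; "position": TCP position; "ee_rot": TCP orientation; "ft_force": force on the tool from outside, world axes, zero at the start; "torque": the same for the moment, N m; "grip_width": opening from 0.0 (shut) to 1.0 (fully open); "grasp_force": force on a finger pad.
Only numpy, scipy, OpenCV 4.12 (cv2) and the standard library are available. Lean on these libraries where they do the work, as an engineer would, in place of code of your own. Each camera call takes 0.05 s, during which the arm holds its last target. There are 200 camera calls.

### The job

Pick up the loose red-winged selector knob, turn it so that the flat in its bore matches the flat of the D-shaped spindle on the round grey unit, and push it onto the spindle until the sprung brass collar under it is right down. The collar would push the knob back up, so keep pressing: the program finishes while still holding the knob down. Press firmly but do not ram it, and leave the half shell, the bottle and the screw dish where they are.

Things in the scene. Friction and masses are not known exactly. Their poses are not given: they have to be found in the camera images.
- knob: Loose 70 g knob standing bore down. Fluted black body 45 mm wide, 31 mm high; on it a red wing, 42 mm long (knob's x), 14 mm thick (y), from 31 to 55 mm above the underside: grasp across the 14 mm. Origin: centre of underside, on the bore axis; z up. Bore 24.4 mm wide, 27 mm deep, open below, flat 7.2 mm from the axis on the +x side, where a white line marks the wing's top and end.
- knob_mark (a point): Point on the lower rim of the knob on the flat's side, 21 mm from the bore axis along the knob's +x, at the underside's height.
- spindle_unit: Grey round unit fixed to the worktop, does not move: diameter 90 mm at the foot and 80 mm above, top face 60 mm above the worktop. Origin: centre of its foot, on the spindle axis; z up; +x is the side of the spindle's flat, marked by a yellow line on the top face.
- spindle_top (a point): Centre of the top of the upright steel D-spindle (does not turn), 28 mm above the unit's top face, 88 mm above the worktop. 22 mm diameter, flat 6 mm from the axis on the +x side (unit's axes), top 4 mm tapered by 2.5 mm all round. The knob's bore clears it by 1.2 mm all round and goes on only flat to flat (within about 8 degrees).
- collar (a joint): Travel (m) of the sprung brass ring round the spindle (44 mm outside, 30 mm inside): 0 = up, top 12 mm above the unit's top face; 0.009 = right down, top 3 mm above that face, at a hard stop. The knob's underside pushes it down; about 2 N starts it, 7.5 N holds it right down.
- collar_top (a point): Centre of the upper face of the brass collar, on the spindle axis; moves down with it.
- half_shell: Bystander: green moulded half housing 27 x 74 x 13 mm lying open side up; origin at the centre of its underside.
- cleaner_bottle: Bystander: small white bottle, diameter 42 mm, 90 mm high; origin at the centre of its underside.
- screw_dish: Bystander: round grey metal dish, diameter 68 mm, 18 mm high; origin at the centre of its underside.
Things that resemble listed ones, but are neither listed nor needed, are in the scene too. Of the things that look like the spindle_unit, the smaller one is meant. Leave any green look-alike of the knob alone.

How it is judged:
On the way, in this order (a step that is already met when the one before it is completed fails the run):
1. the knob is lifted off the worktop (height (world z) of knob above 0.04 m), for 0.1 s.
2. the knob is on the spindle, flat to flat, and has begun to push the collar down (horizontal distance between knob and spindle_top below 0.004 m and x of knob_mark in the frame of spindle_top above 0.018 m and value of joint collar above 0.001 m), for 0.1 s.
At the end, for the whole second after the job is handed in: Knob on the spindle, flat to flat (axis within 4 mm, turn within 0.25 rad, tilt under 0.12 rad), underside 22.5 mm or more below the spindle top, collar at least 7 of 9 mm down, pressing with over 4 N; the robot still touches the knob (over 2 N) and holds it still (horizontal distance between knob and spindle_top below 0.004 m and x of knob_mark in the frame of spindle_top above 0.018 m and angle between the x axis of knob and the x axis of spindle_unit, either way round below 0.25 rad and angle between knob's own z axis and vertical below 0.12 rad and z of knob in the frame of spindle_top below -0.0225 m and value of joint collar above 0.007 m and contact force between knob and spindle_unit above 4 N and contact force between any of the fingers, the arm and knob above 2 N and linear speed of knob below 0.02 m/s); the arm keeps its last pose, push and grip.
It fails at once if the knob is rammed onto the unit (more than 60 N) (contact force between knob and spindle_unit above 60 N).
It fails at once if the half shell, bottle or screw dish is disturbed (moved more than 20 mm) (distance of any of half_shell, cleaner_bottle, screw_dish from where it was at the start of the episode above 0.02 m).
It also fails if it takes over 37 s, if anything falls off the work surface, if the arm or the gripper's body presses on something with over 40 N, if the wrist force passes 120 N, or if a joint passes its speed limit or range.

## Working session

There is one attempt and no reset: what is moved stays moved. The work goes in short steps, Python scripts to look and compute and a shell command to move; the robot and the scene stay as the last step left them, time stands still between calls to the robot, and variables do not carry over. Pictures are saved under pics/ and viewed, at most 10 in all, crops included, and the job is handed in when it is done.

```bash
mkdir -p pics
cat > h.py <<'E'
import numpy as np, cv2
from workcell import readout, imaging, manip
def grab(n):
    c=imaging.camera(n); c['bgr']=cv2.cvtColor(c['color'],cv2.COLOR_RGB2BGR); return c
def ray(c,u,v,z):
    R=cv2.Rodrigues(np.array(c['rvec'],float))[0]; t=np.array(c['tvec'],float).ravel()
    o=-R.T@t; d=R.T@np.array([(u-c['cx'])/c['fx'],(v-c['cy'])/c['fy'],1.])
    return o+d*(z-o[2])/d[2]
E
python3 - <<'E'
from h import *
for n in('top','side'):
    c=grab(n); cv2.imwrite(f'pics/{n}0.png',c['bgr']); import pickle; pickle.dump(c,open(n+'.pkl','wb'))
    R=cv2.Rodrigues(np.array(c['rvec'],float))[0];print(n,c['fx'],-R.T@np.array(c['tvec'],float).ravel())
print(readout.get_obs())
E
```

```text
top 573.5040157741208 [ 0.33170903 -0.03357664  1.52757002]
side 459.62311906001486 [-0.03521719  0.07898952  1.11530354]
{'clock': 0.1, 'joint_pos': array([ 1.20740055,  0.3327999 , -0.06471174,  1.4608523 ,  0.02159289,
        1.34988966, -0.08849834]), 'joint_velocities': array([ 2.17516156e-03, -1.18820966e-03, -5.25110356e-04, -3.27633802e-03,
        1.22844861e-05, -8.28228959e-04,  4.92046662e-04]), 'tau': array([ 2.04476615e-03, -6.26748276e+01,  4.98038367e-02, -3.92429924e+01,
        1.64535362e-02,  7.05219194e-03,  5.58707359e-05]), 'position': array([ 0.20880188, -0.58876138,  0.24760339]), 'ee_rot': array([ 9.85514610e-01,  1.69589390e-01, -1.28712222e-04, -6.13684780e-04]), 'ft_force': array([0.09189796, 0.24148949, 0.34664118]), 'torque': array([-0.07119209,  0.00270402, -0.04133456]), 'grasp_force': 0.0, 'grip_width': 1.002628580843081}
```

View pics/top0.png

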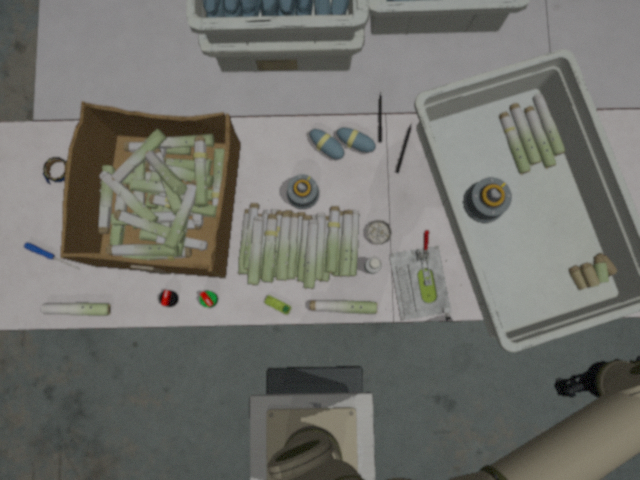

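View pics/side0.png

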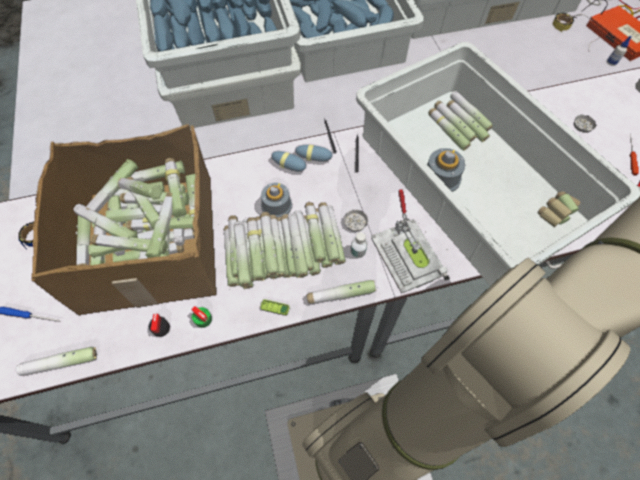

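Candidates: the knob is the black body with the red wing at top (168,297). The one at (207,297) is the green look-alike. For the units, (300,190) on the worktop is the smaller, and (488,198) in the tray is larger. I'll confirm this with an enlarged crop and measurements.

Run:
```python
from h import *
import pickle
c=pickle.load(open('top.pkl','rb')); s=pickle.load(open('side.pkl','rb'))
def cr(c,u,v,w=40): return cv2.resize(c['bgr'][v-w//2:v+w//2,u-w//2:u+w//2],(400,300) if 0 else (300,300),interpolation=cv2.INTER_CUBIC)
a=np.hstack([cr(c,168,297),cr(c,300,190,50)]);b=np.hstack([cr(s,158,323),cr(s,274,198,50)])
cv2.imwrite('pics/crop.png',np.vstack([a,b]))
hsv=cv2.cvtColor(c['bgr'],cv2.COLOR_BGR2HSV)
red=cv2.inRange(hsv,(0,120,80),(8,255,255))|cv2.inRange(hsv,(172,120,80),(180,255,255))
v,u=np.nonzero(red[285:310,155:182]); P=np.array([ray(c,a+155,b+285,.05)[:2] for a,b in zip(u,v)])
print('wing',P.mean(0),u.mean()+155,v.mean()+285,len(P)); w,V=np.linalg.eigh(np.cov(P.T)); print(np.sqrt(w),V[:,1],np.degrees(np.arctan2(V[1,1],V[0,1])))
br=cv2.inRange(hsv,(10,100,80),(28,255,255))[175:210,280:320]
v,u=np.nonzero(br);m=[u.mean()+280,v.mean()+175];print('brass',m,ray(c,*m,.07))
for n,p in dict(bottle=(370,265,.09),dish=(376,232,.018),shell=(278,304,.013),tray=(490,195,.07),box=(232,118,.12),box2=(225,275,.1),green=(207,297,.05)).items(): print(n,ray(c,*p).round(3))
```

```text
wing [0.40473567 0.36778563] 165.33 298.07 100
[0.00571138 0.01069119] [-0.96882427  0.24774893] 165.65565470096422
brass [np.float64(302.1233766233766), np.float64(187.7207792207792)] [0.6828876  0.01149172 0.07      ]
bottle [ 0.475 -0.157  0.09 ]
dish [ 0.571 -0.182  0.018]
shell [0.385 0.081 0.013]
tray [ 0.654 -0.476  0.07 ]
box [0.857 0.187 0.12 ]
box2 [0.457 0.206 0.1  ]
green [0.405 0.261 0.05 ]
```

View pics/crop.png

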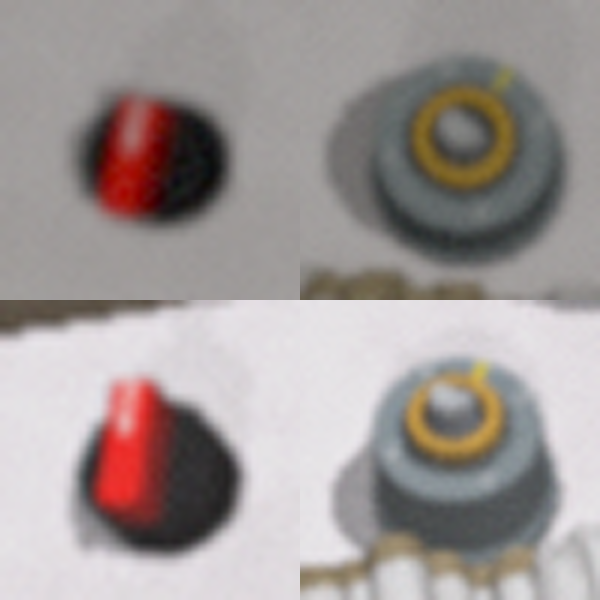

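The crop confirms both choices. The top-row knob has a black body and red wing, with the white mark toward the upper end, so knob +x is about -14°. The unit has its yellow line at upper right (502,75) from the spindle (463,138), so unit +x is about -32°. Next I'll plan the route over to the knob.

```bash
cat >> h.py <<'E'
from scipy.spatial.transform import Rotation as Ro
def plan(wps,p=None,a=None):
    "wps: (x,y,z,tool-x angle deg); prints fractions for chained calls"
    o=readout.get_obs()
    if p is None: p=o['position']
    if a is None: R=Ro.from_quat(o['ee_rot']).as_matrix(); a=np.degrees(np.arctan2(R[1,0],R[0,0])); print('now',p.round(4),'ang',round(a,2),'tilt',R[:,2].round(4),'F',o['ft_force'].round(1),'t',o['clock'])
    for w in wps:
        r=np.radians(a); X=np.array([np.cos(r),np.sin(r),0]);Y=np.array([np.sin(r),-np.cos(r),0])
        d=np.array(w[:3])-p; y=-((w[3]-a+180)%360-180)
        print([round(float(k),4) for k in (d@X/.4,d@Y/.4,-d[2]/.4,y/60)],'mm',round(1e3*np.linalg.norm(d)),'deg',round(y,1)); p=np.array(w[:3]);a=w[3]
E
python3 - <<'E'
from h import *
plan([(.36,-.47,.32,48),(.46,-.3,.32,78),(.50,-.1,.32,107),(.49,.09,.32,136),(.43,.27,.30,166),(.405,.33,.25,166)])
E
```

```text
now [ 0.2088 -0.5888  0.2476] ang 19.53 tilt [-5.0e-04  1.2e-03 -1.0e+00] F [0.1 0.2 0.3] t 0.1
[0.4555, -0.1535, -0.181, -0.4745] mm 205 deg -28.5
[0.4831, -0.0986, -0.0, -0.5] mm 197 deg -30
[0.5099, -0.0061, -0.0, -0.4833] mm 204 deg -29
[0.4616, 0.115, -0.0, -0.4833] mm 190 deg -29
[0.4205, 0.2195, 0.05, -0.5] mm 191 deg -30
[0.0969, 0.1304, 0.125, 0.0] mm 82 deg 0
```

```bash
python3 -m crank '[[0.09,-0.03,-0.036,-0.095],[0.18,-0.06,-0.072,-0.19],[0.27,-0.09,-0.11,-0.285],[0.36,-0.12,-0.145,-0.38],[0.455,-0.153,-0.181,-0.475]]' 1
python3 -m crank '[[0.097,-0.02,0,-0.1],[0.194,-0.04,0,-0.2],[0.29,-0.06,0,-0.3],[0.387,-0.08,0,-0.4],[0.483,-0.099,0,-0.5]]'
python3 -m crank '[[0.102,-0.001,0,-0.097],[0.204,-0.002,0,-0.194],[0.306,-0.004,0,-0.29],[0.408,-0.005,0,-0.387],[0.51,-0.006,0,-0.483]]'
python3 -c "
from h import *
plan([(.49,.09,.32,136),(.43,.27,.30,166),(.405,.33,.25,166)]);print(readout.get_obs()['joint_pos'])"
```

```text
clock: 0.52
position: [0.3601, -0.4699, 0.3208]
ee_rot: [0.913, 0.409, -0.0, -0.0]
ft_force: [1.0, -0.6, 0.7]
grip_width: 1.004
grasp_force: 0.0
clock: 0.93
position: [0.4594, -0.2992, 0.3202]
ee_rot: [0.775, 0.631, -0.0, -0.0]
ft_force: [0.1, -0.5, -0.3]
grip_width: 1.003
grasp_force: 0.0
clock: 1.35
position: [0.4987, -0.099, 0.3202]
ee_rot: [0.593, 0.805, -0.0, 0.0]
ft_force: [1.6, -0.3, -0.2]
grip_width: 0.999
grasp_force: 0.0
now [ 0.4987 -0.099   0.3202] ang 107.28 tilt [-3.e-04 -4.e-04 -1.e+00] F [ 1.6 -0.3 -0.2] t 1.35
[0.4577, 0.1195, 0.0005, -0.4786] mm 189 deg -28.7
[0.4205, 0.2195, 0.05, -0.5] mm 191 deg -30
[0.0969, 0.1304, 0.125, 0.0] mm 82 deg 0
[ 0.67846113  0.08310653 -0.6028958   1.62069517  0.04782001  1.45276312
  0.37320328]
```

```bash
python3 -m crank '[[0.092,0.024,0,-0.096],[0.184,0.048,0,-0.19],[0.275,0.07,0,-0.287],[0.367,0.095,0,-0.383],[0.458,0.12,0,-0.479]]'
python3 -m crank '[[0.084,0.044,0.01,-0.1],[0.168,0.088,0.02,-0.2],[0.252,0.132,0.03,-0.3],[0.336,0.176,0.04,-0.4],[0.42,0.22,0.05,-0.5]]'
python3 -m crank '[[0.05,0.065,0.06,0],[0.097,0.13,0.125,0],[0.097,0.13,0.125,0],[0.097,0.13,0.125,0]]'
python3 -c "
from h import *
plan([]);print(readout.get_obs()['joint_pos'])
c=grab('wrist');cv2.imwrite('pics/w1.png',c['bgr'])
import pickle;pickle.dump(c,open('w1.pkl','wb'))
R=cv2.Rodrigues(np.array(c['rvec'],float))[0];print(c['fx'],-R.T@np.array(c['tvec'],float).ravel(),R[2])"
```

```text
clock: 1.77
position: [0.4906, 0.09, 0.3203]
ee_rot: [0.374, 0.927, -0.0, 0.0]
ft_force: [0.8, 0.7, 0.8]
grip_width: 0.998
grasp_force: 0.0
clock: 2.18
position: [0.4314, 0.2699, 0.3001]
ee_rot: [0.122, 0.993, -0.0, 0.0]
ft_force: [0.6, -0.5, 0.6]
grip_width: 0.997
grasp_force: 0.0
clock: 2.52
position: [0.4056, 0.3296, 0.2489]
ee_rot: [0.122, 0.993, -0.001, -0.001]
ft_force: [0.3, -0.5, 0.2]
grip_width: 1.001
grasp_force: 0.0
now [0.4056 0.3296 0.2489] ang 166.0 tilt [-3.e-03 -9.e-04 -1.e+00] F [ 0.3 -0.5  0.2] t 2.5167
[ 0.12775402  0.23574073 -1.01458436  1.68591345  0.2035466   1.33691857
  0.40392923]
416.78240967837615 [0.34003634 0.34516987 0.37504472] [ 0.25969918 -0.0660352  -0.96342913]
```

View pics/w1.png

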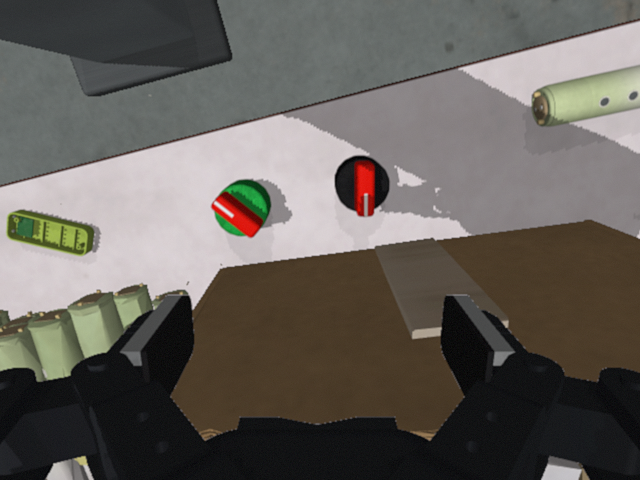

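The wrist view shows the knob at about (362,186). Its white line is at the lower end of the wing (366,205), toward the box, which confirms knob +x points away from the robot. The base edge of the box's front wall runs from (220,268) to (590,220). I'll measure the wing precisely and check the clearance to the box.

Run:
```python
from h import *
import pickle
c=pickle.load(open('w1.pkl','rb'));t=pickle.load(open('top.pkl','rb'))
hsv=cv2.cvtColor(c['bgr'],cv2.COLOR_BGR2HSV)
red=cv2.inRange(hsv,(0,120,80),(8,255,255))|cv2.inRange(hsv,(172,120,80),(180,255,255))
# bright top face only vs all
roi=np.zeros_like(red); roi[140:230,325:400]=255
r2=red&roi; print('V hist',np.percentile(hsv[...,2][r2>0],[5,25,50,75,95]))
top=r2&cv2.inRange(hsv,(0,0,190),(180,255,255)); 
wh=cv2.inRange(hsv,(0,0,150),(180,110,255))&roi; wh[:193]=0; wh[216:]=0; wh[:,:360]=0; wh[:,373:]=0
for n,m in (('all',r2),('top',top)):
    k=np.column_stack(np.nonzero(m|wh)[::-1]).astype(np.float32); b=cv2.minAreaRect(k); print(n,len(k),b)
    q=np.array([ray(c,*p,.055)[:2] for p in cv2.boxPoints(b)]); print(q.round(4).tolist(),'ctr',q.mean(0).round(4))
k=np.column_stack(np.nonzero(wh)[::-1]);print('white',k.mean(0),ray(c,*k.mean(0),.055).round(4))
# black body: disc on plane
blk=cv2.inRange(hsv,(0,0,0),(180,255,75))&roi; k=max(cv2.findContours(cv2.morphologyEx(blk|r2|wh,cv2.MORPH_CLOSE,np.ones((5,5))),0,1)[0],key=cv2.contourArea); print('body',cv2.minEnclosingCircle(k),cv2.fitEllipse(k))
e=cv2.fitEllipse(k)[0]; print('disc@.02',ray(c,*e,.02).round(4))
for p in((220,268),(380,247),(590,220)): print('boxbase',ray(c,*p,0).round(3))
for h in(.05,.1,.15,.2): print(h,ray(t,64,262,h).round(3),ray(t,150,270,h).round(3),ray(t,226,275,h).round(3))
```

```text
V hist [100. 132. 166. 221. 225.]
all 1058 ((364.0, 188.0), (54.0, 20.0), 90.0)
[[0.3809, 0.3637], [0.3846, 0.3785], [0.426, 0.3697], [0.4222, 0.3544]] ctr [0.4034 0.3666]
top 508 ((365.0, 190.5), (49.0, 14.0), 90.0)
[[0.3854, 0.3658], [0.3879, 0.3762], [0.4257, 0.3682], [0.423, 0.3575]] ctr [0.4055 0.3669]
white [365.63529412 204.31764706] [0.416  0.3651 0.055 ]
body ((361.8747863769531, 185.84327697753906), 30.86487579345703) ((361.5611267089844, 184.3357696533203), (52.11335754394531, 58.65325927734375), 161.21710205078125)
disc@.02 [0.4064 0.3676 0.02  ]
boxbase [0.456 0.22  0.   ]
boxbase [0.473 0.373 0.   ]
boxbase [0.494 0.567 0.   ]
0.05 [0.503 0.632 0.05 ] [0.478 0.409 0.05 ] [0.461 0.212 0.05 ]
0.1 [0.497 0.61  0.1  ] [0.473 0.394 0.1  ] [0.457 0.204 0.1  ]
0.15 [0.492 0.587 0.15 ] [0.468 0.379 0.15 ] [0.452 0.196 0.15 ]
0.2 [0.486 0.565 0.2  ] [0.463 0.364 0.2  ] [0.448 0.187 0.2  ]
```

```bash
python3 -c "
from h import *
plan([(.4055,.3669,.13,168),(.4055,.3669,.051,168)])"
```

```text
now [0.4071 0.3285 0.2498] ang 165.83 tilt [-1.2e-03 -6.0e-04 -1.0e+00] F [ 0.6 -0.   0.9] t 2.5667
[0.0274, 0.092, 0.2996, -0.0362] mm 126 deg -2.2
[0.0, 0.0, 0.1975, 0.0] mm 79 deg 0
```

```bash
python3 -m crank '[[0.009,0.03,0.1,-0.012],[0.018,0.06,0.2,-0.024],[0.027,0.092,0.3,-0.036],[0.027,0.092,0.3,-0.036],[0.027,0.092,0.3,-0.036]]' 0.2
python3 -m crank '[[0,0,0,0],[0,0,0,0],[0,0,0,0]]'
python3 -c "
from h import *
c=grab('wrist');cv2.imwrite('pics/w2.png',c['bgr'])
import pickle;pickle.dump(c,open('w2.pkl','wb'))
plan([(.4055,.3669,.051,168)])"
```

```text
clock: 2.98
position: [0.4063, 0.3656, 0.1296]
ee_rot: [0.106, 0.994, -0.001, -0.001]
ft_force: [0.4, 0.1, 1.0]
grip_width: 0.599
grasp_force: 0.0
clock: 3.23
position: [0.4077, 0.3667, 0.1327]
ee_rot: [0.106, 0.994, 0.001, 0.002]
ft_force: [-0.1, 0.2, 0.9]
grip_width: 0.601
grasp_force: 0.0
now [0.4074 0.3667 0.1323] ang 167.82 tilt [ 0.0031  0.001  -1.    ] F [-0.8  0.3  0.7] t 3.2833
[0.0048, -0.0005, 0.2032, -0.003] mm 81 deg -0.2
```

View pics/w2.png

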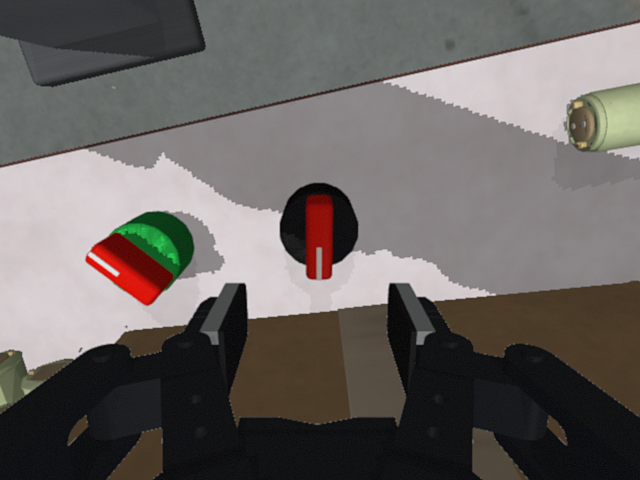

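The knob wing (319,237) is upright and centred between the fingers (about 231 and 402), with the white line at its lower end. I'll descend and grasp.

```bash
python3 -m crank '[[0.002,0,0.05,0],[0.004,0,0.1,0],[0.004,0,0.15,0],[0.004,0,0.18,0],[0.004,0,0.2,0]]'
python3 -m crank '[[0,0,0,0],[0,0,0,0],[0,0,0,0]]'
python3 -c "
from h import *
plan([(.4055,.3669,.051,168)])"
```

```text
clock: 3.7
position: [0.4048, 0.3666, 0.0498]
ee_rot: [0.106, 0.994, -0.0, 0.0]
ft_force: [0.7, -0.3, -0.0]
grip_width: 0.597
grasp_force: 0.0
clock: 3.95
position: [0.4051, 0.3677, 0.0515]
ee_rot: [0.105, 0.994, 0.001, 0.001]
ft_force: [-0.1, -0.2, -0.5]
grip_width: 0.599
grasp_force: 0.0
now [0.4051 0.3677 0.0515] ang 167.9 tilt [ 0.0013  0.001  -1.    ] F [-0.1 -0.2 -0.5] t 3.95
[-0.0013, -0.0017, 0.0012, -0.0017] mm 1 deg -0.1
```

```bash
python3 -m crank '[[0,0,0,0],[0,0,0,0],[0,0,0,0],[0,0,0,0],[0,0,0,0]]' -1 60
python3 -m crank '[[0,0,0,0],[0,0,0,0],[0,0,0,0],[0,0,0,0]]'
python3 -m crank '[[0,0,-0.05,0],[0,0,-0.1,0],[0,0,-0.2,0],[0,0,-0.3,0],[0,0,-0.4,0]]'
python3 -m crank '[[0,0,-0.1,0],[0,0,-0.22,0],[0,0,-0.22,0],[0,0,-0.22,0]]'
python3 -c "
from h import *
plan([(.50,.24,.30,166),(.60,.12,.30,148),(.64,.011,.30,148)]);print(readout.get_obs()['joint_pos'])"
```

```text
clock: 4.37
position: [0.4048, 0.3673, 0.0507]
ee_rot: [0.105, 0.994, 0.0, 0.0]
ft_force: [0.5, -0.9, 4.2]
grip_width: 0.144
grasp_force: 62.3
clock: 4.7
position: [0.4048, 0.3674, 0.0507]
ee_rot: [0.105, 0.994, 0.0, 0.0]
ft_force: [-0.3, -0.4, 5.7]
grip_width: 0.149
grasp_force: 62.6
clock: 5.12
position: [0.4039, 0.3668, 0.2116]
ee_rot: [0.105, 0.994, -0.0, -0.001]
ft_force: [2.1, 0.7, 0.1]
grip_width: 0.149
grasp_force: 61.6
clock: 5.45
position: [0.4052, 0.3681, 0.3009]
ee_rot: [0.105, 0.994, 0.001, 0.002]
ft_force: [0.1, 0.6, -0.7]
grip_width: 0.149
grasp_force: 61.7
now [0.4052 0.3681 0.3009] ang 167.9 tilt [ 0.0038  0.0024 -1.    ] F [ 0.1  0.6 -0.7] t 5.45
[-0.299, -0.2633, 0.0022, 0.0316] mm 159 deg 1.9
[-0.3152, -0.2306, -0.0, 0.3] mm 156 deg 18
[-0.2292, -0.1781, -0.0, 0.0] mm 116 deg 0
[ 0.0492669   0.27340323 -1.03292181  1.54947668  0.2375669   1.44866451
  0.36420654]
```

```bash
python3 -m crank '[[-0.075,-0.066,0,0.008],[-0.15,-0.132,0,0.016],[-0.225,-0.2,0,0.024],[-0.3,-0.263,0,0.032]]'
python3 -m crank '[[-0.08,-0.058,0,0.075],[-0.16,-0.115,0,0.15],[-0.24,-0.175,0,0.225],[-0.315,-0.23,0,0.3],[-0.315,-0.23,0,0.3]]'
python3 -c "
from h import *
plan([(.735,-.02,.29,148)]);print(readout.get_obs()['joint_pos'])"
```

```text
clock: 5.78
position: [0.5002, 0.2367, 0.2962]
ee_rot: [0.122, 0.993, -0.001, -0.001]
ft_force: [0.2, 0.3, -0.6]
grip_width: 0.145
grasp_force: 61.6
clock: 6.2
position: [0.6035, 0.1102, 0.2944]
ee_rot: [0.283, 0.959, -0.002, -0.001]
ft_force: [0.9, -1.7, -1.4]
grip_width: 0.146
grasp_force: 61.7
now [0.6035 0.1102 0.2944] ang 147.08 tilt [-0.0034 -0.0037 -1.    ] F [ 0.9 -1.7 -1.4] t 6.2
[-0.4529, -0.0945, 0.011, -0.0153] mm 185 deg -0.9
[ 0.34615966  0.3962813  -0.80808297  1.3851173   0.28592964  1.48356282
  0.5477192 ]
```

```bash
python3 -m crank '[[-0.1,-0.02,0,0],[-0.2,-0.04,0,0],[-0.3,-0.06,0.005,0],[-0.4,-0.085,0.01,0],[-0.45,-0.095,0.01,0]]'
python3 -m crank '[[0,0,0,0],[0,0,0,0],[0,0,0,0],[0,0,0,0]]'
python3 -c "
from h import *
c=grab('wrist');cv2.imwrite('pics/w3.png',c['bgr'])
import pickle;pickle.dump(c,open('w3.pkl','wb'))
plan([]);print(readout.get_obs()['joint_pos'])"
```

```text
clock: 6.62
position: [0.7339, -0.0139, 0.2896]
ee_rot: [0.278, 0.961, -0.002, -0.002]
ft_force: [0.3, -1.2, -1.3]
grip_width: 0.148
grasp_force: 61.7
clock: 6.95
position: [0.7316, -0.0067, 0.2938]
ee_rot: [0.275, 0.962, -0.0, -0.0]
ft_force: [0.4, 1.0, -0.2]
grip_width: 0.149
grasp_force: 61.7
now [ 0.7317 -0.0069  0.2943] ang 148.11 tilt [-3.e-04 -1.e-04 -1.e+00] F [-0.2  0.5  0.4] t 7.0
[ 0.33088253  0.65737574 -0.71418991  1.00604775  0.41202039  1.6047616
  0.75835474]
```

View pics/w3.png

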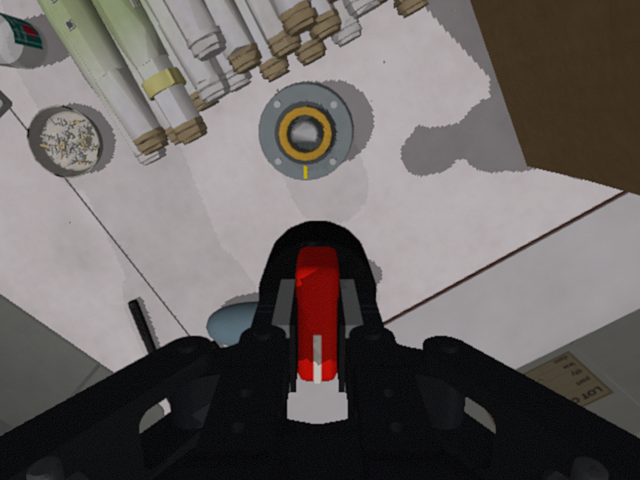

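The unit sits at about (306,131) with its yellow line at (305,172), pointing almost straight down the image. The held knob's white line (318,358) also points down, so they're nearly aligned. I'll measure the residuals.

Run:
```python
from h import *
import pickle
c=pickle.load(open('w3.pkl','rb'));hsv=cv2.cvtColor(c['bgr'],cv2.COLOR_BGR2HSV)
A=lambda d:np.degrees(np.arctan2(d[1],d[0])).round(2)
m=cv2.inRange(hsv,(12,130,90),(35,255,255)); 
br=m.copy(); br[:95]=0;br[163:]=0;br[:,:265]=0;br[:,345:]=0
k=max(cv2.findContours(br,cv2.RETR_EXTERNAL,cv2.CHAIN_APPROX_NONE)[0],key=len); e=cv2.fitEllipse(k)
C=ray(c,*e[0],.072); print('brass',e,C.round(4))
g=cv2.inRange(hsv,(90,15,60),(125,120,200)); g[:70]=0;g[190:]=0;g[:,:245]=0;g[:,362:]=0
k=cv2.convexHull(max(cv2.findContours(g,0,1)[0],key=cv2.contourArea)); e2=cv2.fitEllipse(k);print('unit outer',e2,ray(c,*e2[0],.06).round(4))
ye=m.copy(); ye[:164]=0;ye[185:]=0;ye[:,:290]=0;ye[:,320:]=0
y=np.column_stack(np.nonzero(ye)[::-1]); Y=ray(c,*y.mean(0),.06); print('yellow',y.mean(0),len(y),Y.round(4),'unit ang',A(Y-C))
# knob
tz=.294+.0043
red=cv2.inRange(hsv,(0,150,60),(6,255,255))|cv2.inRange(hsv,(174,150,60),(180,255,255));
wh=cv2.inRange(hsv,(0,0,140),(180,70,255)); wh[:334]=0;wh[384:]=0;wh[:,:310]=0;wh[:,:]=np.where(np.arange(640)<327,wh,0)
w=np.column_stack(np.nonzero(wh)[::-1]);l=cv2.fitLine(w.astype(np.float32),cv2.DIST_L2,0,.01,.01).ravel();print('white',w.mean(0),len(w),l[:2])
W=np.array([ray(c,*p,tz)[:2] for p in w]);print('white world',W.mean(0).round(4));
p=w.mean(0);d=l[:2]*np.sign(l[1]);print('knob ang line',A((ray(c,*(p+20*d),tz)-ray(c,*(p-20*d),tz))))
o=readout.get_obs();print('TCP',o['position'],'tcp->white',A(W.mean(0)-o['position'][:2]),np.linalg.norm(W.mean(0)-o['position'][:2]))
r=np.column_stack(np.nonzero(red)[::-1]);print('red bbox',r.min(0),r.max(0))
for v in range(300,380,8):
    u=np.nonzero((red|wh)[v,250:400])[0]+250; print(v,u.min(),u.max(),end='; ')
e=[ray(c,318,v,tz)[:2].round(4) for v in (w[:,1].max()+.5,w[:,1].min()-.5)];print('\nline ends',e)
```

```text
brass ((304.73651123046875, 133.23919677734375), (51.9706916809082, 53.36784744262695), 172.44032287597656) [0.6827 0.0112 0.072 ]
unit outer ((305.7174072265625, 130.53733825683594), (93.3281021118164, 96.8967514038086), 10.087807655334473) [0.6816 0.0125 0.06  ]
yellow [305. 172.] 39 [ 0.7107 -0.0066  0.06  ] unit ang -32.54
white [317.10240964 374.38554217] 166 [0.08711471 0.9961983 ]
white world [ 0.746  -0.0164]
knob ang line -27.55
TCP [ 0.73169263 -0.00686224  0.29427784] tcp->white -33.56 0.017209947927620272
red bbox [23 25] [338 380]
300 298 336; 308 298 336; 316 298 336; 324 298 336; 332 298 336; 340 298 336; 348 298 336; 356 298 336; 364 298 336; 372 297 337; 
line ends [array([ 0.7492, -0.018 ]), array([ 0.7417, -0.0133])]
```

Run:
```python
from h import *
import pickle
c=pickle.load(open('w3.pkl','rb'))
p=np.array([0.7317,-0.0068]);X=np.array([np.cos(np.radians(148.1)),np.sin(np.radians(148.1))])
for tz in(.297,.2985,.300):
    a,b=ray(c,317,381,tz)[:2],ray(c,317,330,tz)[:2]; d=(a-b)/np.linalg.norm(a-b)
    k=a-.021*d; print(tz,'ang',np.degrees(np.arctan2(d[1],d[0])).round(2),'knob',k.round(4),'rel TCP along tool x',((k-p)@X).round(4),'y',((k-p)@[X[1],-X[0]]).round(4))
R=cv2.Rodrigues(np.array(c['rvec'],float))[0];print('cam',-R.T@np.array(c['tvec'],float).ravel())
plan([])
```

```text
0.297 ang -31.89 knob [ 0.7311 -0.0072] rel TCP along tool x 0.0003 y -0.0006
0.2985 ang -31.89 knob [ 0.7302 -0.0066] rel TCP along tool x 0.0014 y -0.0006
0.3 ang -31.89 knob [ 0.7293 -0.006 ] rel TCP along tool x 0.0024 y -0.0006
cam [0.67408797 0.02834218 0.41986852]
now [ 0.7317 -0.0069  0.2943] ang 148.11 tilt [-3.e-04 -1.e-04 -1.e+00] F [-0.2  0.5  0.4] t 7.0
```

```bash
python3 -c "
from h import *
plan([(.683,.0117,.16,147.5)])"
```

```text
now [ 0.7317 -0.0069  0.2943] ang 148.11 tilt [-3.e-04 -1.e-04 -1.e+00] F [-0.2  0.5  0.4] t 7.0
[0.1279, -0.0249, 0.3357, 0.0101] mm 144 deg 0.6
```

```bash
python3 -m crank '[[0.06,-0.012,0.03,0.005],[0.11,-0.025,0.1,0.01],[0.128,-0.025,0.2,0.01],[0.128,-0.025,0.28,0.01],[0.128,-0.025,0.336,0.01]]'
python3 -m crank '[[0,0,0,0],[0,0,0,0],[0,0,0,0],[0,0,0,0],[0,0,0,0]]'
python3 -c "
from h import *
s=grab('side');w=grab('wrist')
R=lambda i,x,y,a,b:cv2.resize(i[y:y+b,x:x+a],(400,400),interpolation=cv2.INTER_CUBIC)
cv2.imwrite('pics/fit.png',np.hstack([R(s['bgr'],220,120,110,110),R(w['bgr'],180,150,290,290)]))
plan([(.683,.0117,.16,147.5),(.683,.0117,.14,147.5)])"
```

```text
clock: 7.42
position: [0.6815, 0.0109, 0.1574]
ee_rot: [0.28, 0.96, -0.001, -0.001]
ft_force: [-0.3, -0.9, -1.5]
grip_width: 0.147
grasp_force: 61.7
clock: 7.83
position: [0.6845, 0.0107, 0.162]
ee_rot: [0.281, 0.96, 0.0, 0.001]
ft_force: [0.4, -0.4, -0.7]
grip_width: 0.146
grasp_force: 61.7
now [0.6841 0.0105 0.1612] ang 147.38 tilt [ 1.8e-03 -1.0e-04 -1.0e+00] F [ 0.   0.  -1.1] t 7.9333
[0.004, 0.001, 0.003, -0.0019] mm 2 deg -0.1
[0.0, 0.0, 0.05, -0.0] mm 20 deg -0.0
```

View pics/fit.png

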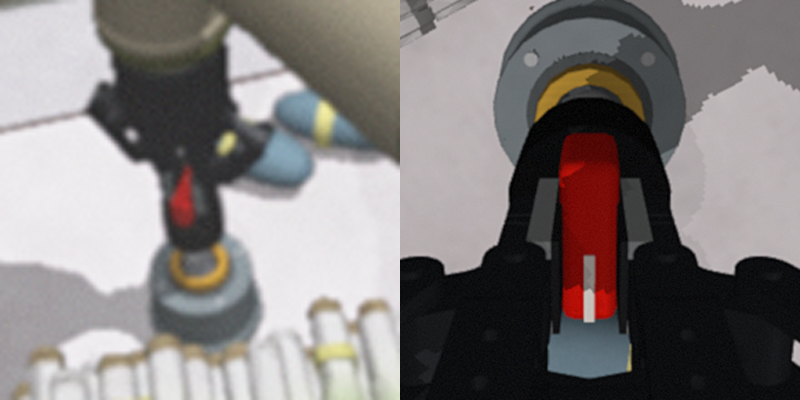

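Laterally aligned: the unit's centre is at crop column ~590, the knob's at ~589. The side view shows the knob directly above the spindle. Next I'll descend gently.

```bash
python3 -m crank '[[0.004,0.001,0.02,0],[0.004,0.001,0.04,0],[0.004,0.001,0.045,0],[0.004,0.001,0.045,0],[0.004,0.001,0.045,0]]'
python3 -m crank '[[0,0,0.004,0],[0,0,0.008,0],[0,0,0.012,0],[0,0,0.016,0],[0,0,0.016,0]]'
python3 -c "
from h import *
plan([(.683,.0117,.13,147.5)])"
```

```text
clock: 8.35
position: [0.6823, 0.0115, 0.1415]
ee_rot: [0.281, 0.96, -0.0, -0.0]
ft_force: [-0.3, -0.3, -1.3]
grip_width: 0.146
grasp_force: 61.7
clock: 8.77
position: [0.6823, 0.0115, 0.1352]
ee_rot: [0.281, 0.96, -0.0, -0.0]
ft_force: [-0.4, -0.6, -0.7]
grip_width: 0.147
grasp_force: 61.7
now [0.6823 0.0115 0.1352] ang 147.38 tilt [-4.e-04 -1.e-04 -1.e+00] F [-0.4 -0.6 -0.7] t 8.7667
[-0.0011, 0.0014, 0.0129, -0.0019] mm 5 deg -0.1
```

Already about 3.5 mm below first-contact height with no force, so the knob is entering cleanly. Continuing down.

```bash
python3 -m crank '[[0,0,0.004,0],[0,0,0.008,0],[0,0,0.012,0],[0,0,0.016,0],[0,0,0.016,0]]'
python3 -m crank '[[0,0,0.004,0],[0,0,0.008,0],[0,0,0.012,0],[0,0,0.012,0],[0,0,0.012,0]]'
python3 -c "
from h import *
plan([])"
```

```text
clock: 9.18
position: [0.6823, 0.0115, 0.1287]
ee_rot: [0.281, 0.96, -0.0, -0.0]
ft_force: [0.4, -0.4, -1.1]
grip_width: 0.145
grasp_force: 61.7
clock: 9.6
position: [0.6824, 0.0115, 0.1242]
ee_rot: [0.281, 0.96, -0.0, -0.0]
ft_force: [0.3, -0.4, 0.5]
grip_width: 0.148
grasp_force: 61.7
now [0.6824 0.0115 0.1242] ang 147.39 tilt [-2.e-04 -1.e-04 -1.e+00] F [ 0.3 -0.4  0.5] t 9.6
```

```bash
python3 -m crank '[[0,0,0.004,0],[0,0,0.008,0],[0,0,0.012,0],[0,0,0.012,0],[0,0,0.012,0]]'
python3 -m crank '[[0,0,0.004,0],[0,0,0.008,0],[0,0,0.008,0],[0,0,0.008,0]]'
python3 -c "
from h import *
plan([])"
```

```text
clock: 10.02
position: [0.6827, 0.0116, 0.1199]
ee_rot: [0.281, 0.96, 0.0, 0.0]
ft_force: [1.2, -0.8, 3.0]
grip_width: 0.147
grasp_force: 62.2
clock: 10.35
position: [0.6827, 0.0116, 0.1166]
ee_rot: [0.281, 0.96, 0.0, 0.0]
ft_force: [0.1, 0.9, 4.7]
grip_width: 0.146
grasp_force: 62.5
now [0.6827 0.0116 0.1166] ang 147.39 tilt [ 5.e-04 -0.e+00 -1.e+00] F [0.1 0.9 4.7] t 10.35
```

Collar is moving down on its spring. A few more mm to the stop.

```bash
python3 -m crank '[[0,0,0.003,0],[0,0,0.006,0],[0,0,0.007,0],[0,0,0.007,0],[0,0,0.007,0]]'
python3 -m crank '[[0,0,0.002,0],[0,0,0.004,0],[0,0,0.004,0],[0,0,0.004,0]]'
```

```text
clock: 10.77
position: [0.6827, 0.0116, 0.114]
ee_rot: [0.281, 0.96, 0.0, 0.0]
ft_force: [-1.4, -0.2, 7.4]
grip_width: 0.149
grasp_force: 62.6
clock: 11.1
position: [0.6828, 0.0116, 0.1137]
ee_rot: [0.281, 0.96, -0.0, 0.001]
ft_force: [-5.0, -1.2, 15.6]
grip_width: 0.149
grasp_force: 63.8
```

Hard stop reached at TCP z 0.1137, as predicted, with about 15 N of pressure. I'll let it settle and look once more.

```bash
python3 -m crank '[[0,0,0,0],[0,0,0,0],[0,0,0,0],[0,0,0,0],[0,0,0,0]]'
python3 -c "
from h import *
s=grab('side');w=grab('wrist')
R=lambda i,x,y,a,b:cv2.resize(i[y:y+b,x:x+a],(400,400),interpolation=cv2.INTER_CUBIC)
cv2.imwrite('pics/end.png',np.hstack([R(s['bgr'],220,120,110,110),R(w['bgr'],180,150,290,290)]))
plan([])"
```

```text
clock: 11.52
position: [0.6828, 0.0117, 0.1137]
ee_rot: [0.281, 0.96, 0.0, 0.001]
ft_force: [-4.4, -0.0, 14.3]
grip_width: 0.147
grasp_force: 63.8
now [0.6828 0.0116 0.1136] ang 147.38 tilt [ 1.3e-03 -4.0e-04 -1.0e+00] F [-4.  -1.2 15.4] t 11.6167
```

View pics/end.png

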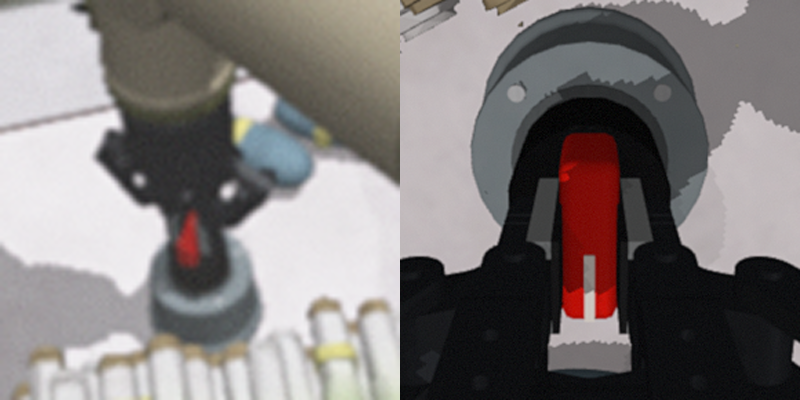

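The knob (crop 590,220) is seated concentrically on the unit. The brass collar is hidden under it, and the knob is still firmly held.

```bash
python3 -c "
from workcell import manip
print(manip.hand_in())"
```

```text
the job is handed in; nothing more can be done
None
```

The knob is on the spindle flat to flat with the collar down at its stop, and the arm is still pressing at about 15 N; I handed the job in at about 11.6 s, but the hand-in did not return a verdict.

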